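Sweep the hex nuts off the sorting tray into the round pan

ROBOT

A 6-joint arm with a two-finger parallel gripper is mounted at the origin on the work surface. World frame = base frame: x ahead of the robot, y to its left, z up, the work surface at z = 0. Lengths are in mm, angles in rad, forces in N, time in s.
With the tool pointing down it reaches from about 350 to 875 mm from the base axis. Payload 4.2 kg.
Tool frame: the origin (TCP) lies midway between the tips of the shut fingers; the grasp point (between the pads) lies 19 mm behind it (arm.tcp_to_grasp is the distance from the TCP to the grasp point, in mm); z points along the fingers, y is the line along which they close (so a half turn about z gives the same grasp; the last joint's range is limited). The gripper opens to 85 mm and grips with 20 to 120 N. Pads are 22 mm wide; open, the fingers measure 114 mm over their backs; the gripper's body (76 mm by 85 mm) begins 54 mm behind the grasp point. The pads swing forward as they close: fully open they stand 13 mm farther back than shut.
Start: joints at [1.607, 0.385, 0.008, 0, -1.194, -0.259], TCP at [138.069, 609.538, 231.312] pointing down, gripper open.
Joint ranges: [-3.14, 3.14], [-1.21, 2.06], [-1.07, 1.41], [-3.16, 2.05], [-2.99, -0.16], [-3.1, 3.1]. Speed limits (rad/s): [2.79, 2.79, 3.14, 3.14, 3.14, 3.14].

INTERFACE

Orientations are given as a unit quaternion [x, y, z, w].
In Python, from bench import arm, imaging, job, models gives the robot as it stands.
- The arm moves only by the tool arm_command, never from a script. Its argument "rows" is a list of rows, each an object with "grip": the opening, from 0 (shut) to 1 (fully open); "linear": the shift along the tool's x, y, z in mm, a list of three; "rot": the turn, a rotation vector about the tool's x, y, z in rad, a list of three. In form: [{"grip": grip, "linear": [tx, ty, tz], "rot": [rx, ry, rz]}, ...]. A call has 1 to 10 rows; each row is the pose to reach, as a shift and turn from the pose commanded when the call began, along the tool's axes at that moment; what a row does not reach only later rows make up. A row lasts 1/8 s, in which the tool goes at most 62.5 mm and 10.7 degrees, less where a joint would pass 70% of its speed; a pose out of reach is approached as far as the arm can. A call with a gripper value outside its range is refused whole. The fingers move at their own pace and stop on an object; the grip force is fixed at half the most. Time passes only in rows, so rows that repeat a pose let the fingers close. It gives the time, the measured TCP pose, the force, the opening and the grip force at its end, in the units of the state.
- arm.read_state(): the state, without advancing time (a new reading comes with each control period).
- imaging.get_image(name): name is "side" or "top"; returns a dict with "frame" (420x560x3 uint8, red, green, blue), "fx", "fy", "cx", "cy" (pixels), "k1" (the pictures are not rectified: a ray, as slopes to the right and down, at radius r is drawn at 1 + k1 r^2 times it, then the intrinsics apply), "extrinsics" (4x4, takes a point from world to camera coordinates). Camera axes: x right, y down, z forward; pixel columns grow to the right and rows downward; lengths in mm; the calibration is good to about 2 mm. A picture is of the moment at which its call begins. There is no depth.
- job.job_done(): hands the job in; it is judged then, once.
Trained networks look in a picture, given as the dict that the camera call returned (one of the last four; its "shot" number tells which), for a name from the list of things; names that differ only in an ending like _2 or _b are one class to them, and where a whole thing is asked for, a point or a joint stands for the part that bears it (a point fixed in the world has none). Each returns a list of dicts, best first, with "score" (0 to 1); they miss things now and then, are a little off and sometimes report something else, mostly with a low value. They report only what shows in the picture. A call takes as long as a camera call.
- models.spot_in(picture, query): "rect" ([left, top, right, bottom] in pixels, round what is visible of it).
- models.tip_of(picture, query): "pixel" ([column, row] in pixels: a listed point, or the origin of a listed thing).
The state is a dict: "clock": time; "joints": joint angles; "joint_vel": joint speeds; "joint_efforts": joint torques, N m; "position": TCP position; "ee_rot": TCP orientation; "contact_force": force on the tool from outside, world axes, zero at the start; "wrist_torque": the same for the moment, N m; "gripper_width": finger opening in mm; "grasp_force": force on a finger pad.
Only numpy, scipy, OpenCV 4.12 (cv2) and the standard library are available. Lean on these libraries where they do the work, as an engineer would, in place of code of your own. Each camera call takes 0.05 s, during which the arm holds its last target. There are 200 camera calls.

TASK

Sweep all three big hex nuts along the sorting tray with the fingertips and over the open lip, so that they drop into the round pan and not into the square box at the other end. Only push the nuts: do not pick them up off the tray. Leave the two bolts and the spacer standing where they are in the tray.

Things in the scene. Friction and masses are not known exactly. Their poses are not given: they have to be found in the camera images.
- tray: Fixed, shallow aluminium sorting tray on a low stand. Origin at table level under its centre. Flat floor 70 mm above the table, 240 mm along its x, 360 mm along its y, inside 3 mm walls that rise 18 mm above the floor. Each end wall (+y, -y) has a 90 mm gap at its middle where the floor runs on level 30 mm as an open lip between low side walls. Yaw within 0.22 rad of the world's
- lip_left (a point): Middle of the open edge of the lip at the tray's +y end, on the floor's surface, 210 mm from the tray's centre. A nut pushed until its centre is past this edge tips off and falls
- lip_right (a point): The same point of the lip at the tray's -y end
- pan: Fixed, round, plain steel pan, 150 mm across and 50 mm high, walls 3 mm, inner floor 4 mm above the table. Origin at the centre of its underside. It stands under one of the tray's two lips (at its +y or -y end, varies); the lip reaches about 30 mm in over its rim
- box: Fixed, square, open steel box, 150 mm by 150 mm and 50 mm high, with a few bolts lying in it, under the lip at the other end of the tray. No nut should go in it. Origin at the centre of its underside
- nut_a: Loose, dark steel hex nut, 36 mm across flats (42 mm across corners), 19 mm thick, about 0.11 kg, lying flat on the tray's floor in the row near the tray's -y end. Origin at its centre, 9.5 mm above the floor
- nut_b: The same hex nut, lying in the middle of the tray. Origin at its centre
- nut_c: The same hex nut, lying in the row near the tray's +y end. Origin at its centre
- bolt_a: Loose hex bolt standing on its head in the tray, near the middle of the tray's long +x wall: head 24 mm across flats and 10 mm high, shank 16 mm thick, 50 mm tall in all. To be left standing. Origin at the centre of its underside
- bolt_b: The same bolt standing near the middle of the tray's long -x wall. To be left standing
- spacer: Loose brass cylinder 26 mm across and 40 mm tall, standing in the tray's (+x, -y) corner, beside the gap. To be left standing. Origin at the centre of its underside

How it is judged (in metres and radians):
At the end, for the whole second after the job is handed in: All three nuts lie at rest inside the round pan (centres within 70 mm of its axis and less than 65 mm above the table); both bolts and the spacer still stand upright in the tray (within 0.3 rad of upright) and within 25 mm of where they were (horizontal distance between each of nut_a, nut_b, nut_c and pan below 0.07 m and height (world z) of each of nut_a, nut_b, nut_c below 0.065 m and linear speed of each of nut_a, nut_b, nut_c below 0.03 m/s and angle between each of bolt_a, bolt_b, spacer's own z axis and vertical below 0.3 rad and distance of each of bolt_a, bolt_b, spacer from where it was at the start of the episode below 0.025 m); the robot touches nothing.
It fails at once if a nut is picked up (its centre more than 28 mm above the tray's floor) (height (world z) of any of nut_a, nut_b, nut_c above 0.098 m).
It fails at once if a bolt or the spacer in the tray is knocked over (0.4 rad) or shifted more than 25 mm (angle between any of bolt_a, bolt_b, spacer's own z axis and vertical above 0.4 rad or distance of any of bolt_a, bolt_b, spacer from where it was at the start of the episode above 0.025 m).
It also fails if it takes over 64 s, if anything falls off the work surface, if the arm or the gripper's body presses on something with over 40 N, if the wrist force passes 120 N, or if a joint passes its speed limit or range.

## Working session

There is one attempt and no reset: what is moved stays moved. The work goes in short steps, Python scripts to look and compute and a tool call to move; the robot and the scene stay as the last step left them, time stands still between calls to the robot, and variables do not carry over. Pictures are saved under pics/ and viewed, at most 10 in all, crops included, and the job is handed in when it is done.

Besides the shell and the picture viewer there is one more tool, called after "Emit:" as name(argument=value, ...) on one line, values as JSON. arm_command: Moves the arm, as the interface text tells. Its arguments: {"type":"object","properties":{"rows":{"type":"array"}},"required":["rows"]}

```bash
mkdir -p pics; cat > h.py <<'E'
import numpy as np, cv2
from bench import arm, imaging, job, models
from scipy.spatial.transform import Rotation as R
def ray(p,uv):
    x=(uv[0]-p["cx"])/p["fx"]; y=(uv[1]-p["cy"])/p["fy"]
    rd=np.hypot(x,y); r=rd
    for _ in range(20): r=rd/(1+p["k1"]*r*r)
    s=r/rd if rd else 1
    E=np.array(p["extrinsics"]); Rm=E[:3,:3]; t=E[:3,3]
    return -Rm.T@t, Rm.T@np.array([x*s,y*s,1])
def onz(p,uv,z):
    c,d=ray(p,uv); return c+d*(z-c[2])/d[2]
def save(p,n): cv2.imwrite("pics/"+n,p["frame"][:,:,::-1])
E
python3 - <<'E'
from h import *
np.set_printoptions(precision=1,suppress=True)
Z=dict(tray=0,lip_left=70,lip_right=70,pan=0,box=0,nut_a=79.5,bolt_a=70,spacer=70)
for n in("top","side"):
    p=imaging.get_image(n); save(p,n+"0.png")
    print(n,onz(p,(280,210),70), ray(p,(280,210))[0])
    for q,z in Z.items():
        for d in models.tip_of(p,q)[:5]: print(q,round(d["score"],2),np.array(d["pixel"]),onz(p,d["pixel"],z))
s=arm.read_state(); print(s["position"],s["ee_rot"],R.from_quat(s["ee_rot"]).as_matrix())
E
```

```text
top [606.7  -6.5  70. ] [465.7  17.  830.4]
tray 0.73 [260.  236.8] [559.9  33.9   0. ]
lip_left 0.73 [150.8 239.4] [543.4 246.5  70. ]
lip_right 0.93 [362.3 224.2] [ 580.8 -171.9   70. ]
pan 0.71 [142.2 245. ] [538.3 284.9   0. ]
box 0.84 [374.7 227.6] [ 584.3 -216.2    0. ]
box 0.4 [274.1 278.2] [472.2   2.1   0. ]
nut_a 0.79 [197.8 210.5] [601.  156.1  79.5]
nut_a 0.64 [317.2 218.6] [589.  -80.2  79.5]
nut_a 0.52 [262.3 248.9] [527.3  27.3  79.5]
bolt_a 0.71 [272.5 277.8] [472.4   6.5  70. ]
bolt_a 0.44 [229.2 185.8] [654.7  97.1  70. ]
spacer 0.71 [327.6 182.8] [ 665.  -103.1   70. ]
side [597.8  14.7  70. ] [ 573.7 -509.   544.9]
tray 0.98 [257.7 230.6] [554.4  33.9   0. ]
tray 0.57 [210.2 215.1] [456.8  84.    0. ]
lip_left 0.7 [251.6 144.2] [545.  238.2  70. ]
lip_left 0.33 [241.9 205.4] [528.3  31.1  70. ]
lip_right 0.81 [272.7 294.7] [ 577.8 -170.    70. ]
box 0.68 [275.  343.1] [ 578.6 -210.     0. ]
nut_a 0.95 [241.3 205.1] [528.1  21.2  79.5]
nut_a 0.7 [275.9 159.3] [596.6 162.1  79.5]
nut_a 0.64 [279.  245.2] [591.5 -80.5  79.5]
nut_a 0.64 [250.1 143.8] [542.2 225.   79.5]
bolt_a 0.84 [212.5 214.6] [475.9   9.   70. ]
bolt_a 0.51 [304.  179.4] [650.1 102.9  70. ]
bolt_a 0.41 [272.8 293.3] [ 578.1 -167.5   70. ]
spacer 0.8 [323.3 261.9] [ 660.3 -111.7   70. ]
[138.1 609.5 231.3] [ 1.  -0.1  0.  -0. ] [[ 1.  -0.2  0. ]
 [-0.2 -1.   0. ]
 [ 0.  -0.  -1. ]]
```

View pics/top0.png

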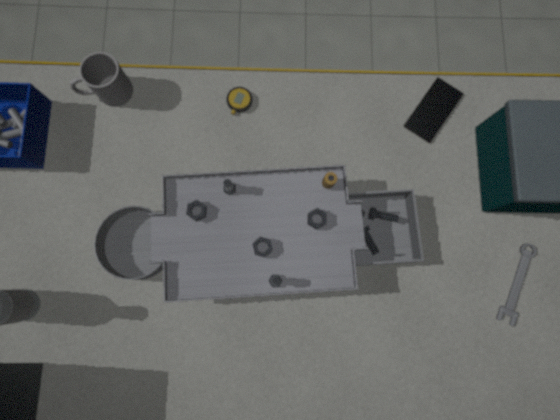

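View pics/side0.png

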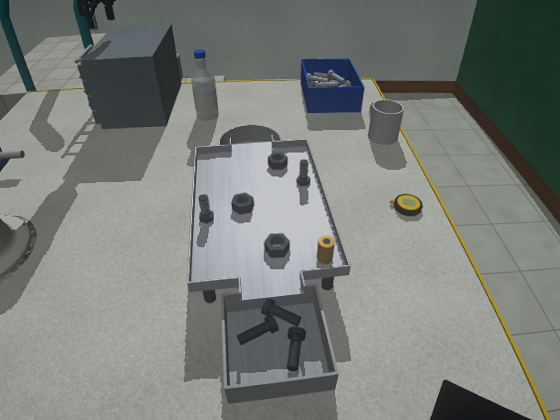

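```bash
cat >> h.py <<'E'
C=np.array([561.5,36.]); yaw=0.084
ex=np.array([np.cos(yaw),np.sin(yaw)]); ey=np.array([-ex[1],ex[0]])
def t2w(tx,ty): return C+tx*ex+ty*ey
def w2t(w): d=np.array(w[:2])-C; return np.array([d@ex,d@ey])
E
python3 - <<'E'
from h import *
np.set_printoptions(precision=1,suppress=True)
s=imaging.get_image("side"); t=imaging.get_image("top")
for u in [(207,118),(95,125),(160,123),(182,80),(82,65),(385,140)]: print("side",u,onz(s,u,0))
for u in [(0,310),(20,310),(165,365),(42,365)]: print("top",u,onz(t,u,0),onz(t,u,200))
# bottle top: cap at (200,52): height at base location
c,d=ray(s,(200,52)); b=onz(s,(207,118),0); k=(b[1]-c[1])/d[1]; print("cap",c+d*k)
for u in[(174,25),(80,65),(105,30)]:
  c,d=ray(s,u)
  print(u,[c+d*(y-c[1])/d[1] for y in(500,600,700)])
st=arm.read_state(); M=R.from_quat(st["ee_rot"]).as_matrix(); print(M, M.T@(np.r_[t2w(92,119),231]-st["position"]))
Mt=np.column_stack([np.r_[-ey,0],np.r_[-ex,0],[0,0,-1]]); print(np.linalg.det(Mt),R.from_matrix(M.T@Mt).as_rotvec())
# tray corner check
for u in [(168,298),(167,180),(343,170),(355,287)]: print(w2t(onz(t,u,70)))
E
```

```text
side (207, 118) [411.9 495.3   0. ]
side (95, 125) [ 88.8 483.3   0. ]
side (160, 123) [279.9 476.9   0. ]
side (182, 80) [299.3 771.2   0. ]
side (82, 65) [-122.   966.3    0. ]
side (385, 140) [892.3 352.2   0. ]
top (0, 310) [402.1 559.7   0. ] [417.4 429.  200. ]
top (20, 310) [402.3 520.3   0. ] [417.6 399.1 200. ]
top (165, 365) [297.2 219.8   0. ] [337.8 171.  200. ]
top (42, 365) [296.7 462.5   0. ] [337.4 355.2 200. ]
cap [416.2 495.3 191.7]
(174, 25) [array([359.3, 500. , 261.3]), array([338. , 600. , 233.2]), array([316.8, 700. , 205. ])]
(80, 65) [array([ 92.5, 500. , 172.6]), array([ 44.8, 600. , 135.7]), array([ -2.9, 700. ,  98.8])]
(105, 30) [array([183.6, 500. , 258.9]), array([145. , 600. , 230.5]), array([106.3, 700. , 202.2])]
[[ 1.  -0.2  0. ]
 [-0.2 -1.  -0. ]
 [ 0.   0.  -1. ]] [591.5 324.6   0.3]
1.0 [ 0.  -0.   1.3]
[-115.   179.9]
[118.1 177.7]
[ 116.4 -181.5]
[-119.8 -180.7]
```

Emit:
arm_command(rows=[{"grip": 1, "linear": [0, 0, -40], "rot": [0, 0, 0]}, {"grip": 1, "linear": [0, 0, -80], "rot": [0, 0, 0]}, {"grip": 0, "linear": [55, 30, -80], "rot": [0, 0, 0.15]}, {"grip": 0, "linear": [105, 58, -80], "rot": [0, 0, 0.3]}, {"grip": 0, "linear": [160, 88, -80], "rot": [0, 0, 0.45]}, {"grip": 0, "linear": [210, 115, -80], "rot": [0, 0, 0.6]}, {"grip": 0, "linear": [265, 145, -80], "rot": [0, 0, 0.75]}, {"grip": 0, "linear": [315, 173, -80], "rot": [0, 0, 0.9]}, {"grip": 0, "linear": [370, 203, -80], "rot": [0, 0, 1.05]}, {"grip": 0, "linear": [420, 231, -80], "rot": [0, 0, 1.2]}])

```text
clock: 2.25
position: [498.0, 289.9, 311.6]
ee_rot: [0.756, -0.655, 0.0, -0.0]
contact_force: [-0.1, 0.5, 0.4]
gripper_width: -0.1
grasp_force: 0.0
```

```bash
cat > go.py <<'E'
import sys
from h import *
np.set_printoptions(precision=2,suppress=True)
# usage: go.py tx ty z phi : shift+turn in tool axes to tray pose; phi = push direction turned from +ty toward +tx
tx,ty,z,phi=map(float,sys.argv[1:5])
st=arm.read_state(); M=R.from_quat(st["ee_rot"]).as_matrix()
Mt=R.from_euler("z",-phi).as_matrix()@np.column_stack([np.r_[-ey,0],np.r_[-ex,0],[0,0,-1]])
print("lin",M.T@(np.r_[t2w(tx,ty),z]-st["position"]),"rot",R.from_matrix(M.T@Mt).as_rotvec())
print("now tray",w2t(st["position"]),st["position"][2],"grip",st["gripper_width"],"F",st["contact_force"],"t",st["clock"],"j",st["joints"])
E
python3 go.py 94 119 150 0
```

```text
lin [ 147.15 -127.44  161.63] rot [-0.    0.    0.06]
now tray [-41.98 258.33] 311.5985351914091 grip -0.10664039230094208 F [-0.09  0.54  0.35] t 2.25 j [ 0.81  0.26  0.02  0.   -1.34 -0.67]
```

Emit:
arm_command(rows=[{"grip": 0, "linear": [45, -40, 0], "rot": [0, 0, 0.06]}, {"grip": 0, "linear": [90, -80, 20], "rot": [0, 0, 0.06]}, {"grip": 0, "linear": [125, -110, 60], "rot": [0, 0, 0.06]}, {"grip": 0, "linear": [147, -127, 110], "rot": [0, 0, 0.06]}, {"grip": 0, "linear": [147, -127, 150], "rot": [0, 0, 0.06]}, {"grip": 0, "linear": [147, -127, 161], "rot": [0, 0, 0.06]}, {"grip": 0, "linear": [147, -127, 161], "rot": [0, 0, 0.06]}])

```text
clock: 3.12
position: [644.2, 165.1, 150.8]
ee_rot: [0.738, -0.675, 0.0, 0.0]
contact_force: [0.1, 0.2, 0.5]
gripper_width: -0.2
grasp_force: 0.0
```

```bash
python3 go.py 92 119 77 0; python3 - <<'E'
from h import *
a=imaging.get_image("top"); b=imaging.get_image("side")
k=lambda f,r,c: cv2.resize(f[r:r+200,c:c+266],(400,300))
cv2.imwrite("pics/c1.png",np.hstack([k(a["frame"],130,130),k(b["frame"],90,150)])[:,:,::-1])
E
```

```text
lin [ 2.7   1.28 73.77] rot [-0. -0.  0.]
now tray [ 93.24 121.74] 150.76681160495335 grip -0.22698430220959057 F [0.06 0.2  0.48] t 3.125 j [ 0.49  0.51  0.    0.   -1.06 -0.41]
```

View pics/c1.png

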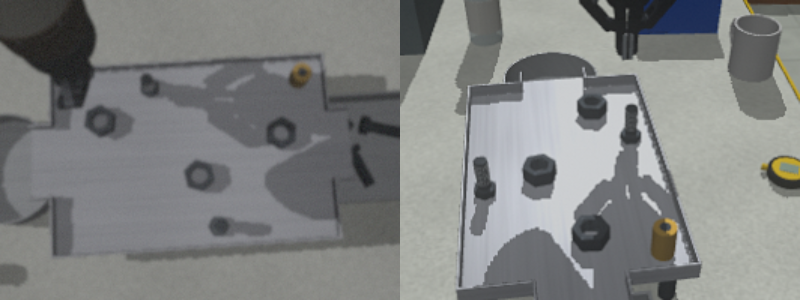

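Emit:
arm_command(rows=[{"grip": 0, "linear": [3, 1, 30], "rot": [0, 0, 0]}, {"grip": 0, "linear": [3, 1, 55], "rot": [0, 0, 0]}, {"grip": 0, "linear": [3, 1, 68], "rot": [0, 0, 0]}, {"grip": 0, "linear": [3, 1, 73], "rot": [0, 0, 0]}, {"grip": 0, "linear": [3, 1, 73], "rot": [0, 0, 0]}])

```text
clock: 3.85
position: [643.8, 162.1, 78.3]
ee_rot: [0.738, -0.675, 0.0, -0.001]
contact_force: [-0.8, -0.6, -0.5]
gripper_width: 0.3
grasp_force: 0.0
```

Emit:
arm_command(rows=[{"grip": 0, "linear": [0, 7, 0], "rot": [0, 0, 0]}, {"grip": 0, "linear": [0, 14, 0], "rot": [0, 0, 0]}, {"grip": 0, "linear": [0, 21, 0], "rot": [0, 0, 0]}, {"grip": 0, "linear": [0, 28, 0], "rot": [0, 0, 0]}, {"grip": 0, "linear": [0, 34, 0], "rot": [0, 0, 0]}, {"grip": 0, "linear": [0, 40, 0], "rot": [0, 0, 0]}, {"grip": 0, "linear": [0, 46, 0], "rot": [0, 0, 0]}, {"grip": 0, "linear": [0, 52, 0], "rot": [0, 0, 0]}, {"grip": 0, "linear": [0, 55, 0], "rot": [0, 0, 0]}, {"grip": 0, "linear": [0, 55, 0], "rot": [0, 0, 0]}])

```text
clock: 5.1
position: [587.4, 156.6, 76.8]
ee_rot: [0.737, -0.675, -0.001, 0.001]
contact_force: [0.2, -0.0, -0.3]
gripper_width: -0.4
grasp_force: 0.1
```

```bash
cat > nuts.py <<'E'
from h import *
np.set_printoptions(precision=0,suppress=True)
for n in("top","side"):
    p=imaging.get_image(n)
    for q,z in(("nut_a",79.5),("bolt_a",70),("spacer",70)):
        print(n,q,*[(round(d["score"],2),w2t(onz(p,d["pixel"],z))) for d in models.tip_of(p,q) if d["score"]>.25])
E
python3 nuts.py; python3 go.py 0 70 130 0
```

```text
top nut_a (0.76, array([  20., -115.])) (0.61, array([-31.,   0.])) (0.57, array([  1., 120.]))
top bolt_a (0.61, array([91., 48.])) (0.58, array([-96., -25.]))
top spacer (0.57, array([  97., -146.]))
side nut_a (0.77, array([  19., -117.])) (0.74, array([-31., -13.])) (0.51, array([ -2., 140.]))
side bolt_a (0.85, array([-92., -25.])) (0.51, array([91., 56.])) (0.28, array([ -10., -288.]))
side spacer (0.63, array([  88., -153.]))
lin [ 47.97  37.   -52.92] rot [ 0. -0.  0.]
now tray [ 36.78 118.1 ] 77.04868672180679 grip 0.3019389729144538 F [ 0.14 -0.2   0.73] t 5.5 j [ 0.53  0.5  -0.22 -0.   -0.84 -0.44]
```

Emit:
arm_command(rows=[{"grip": 0, "linear": [0, -6, -20], "rot": [0, 0, 0]}, {"grip": 0.2, "linear": [0, -6, -55], "rot": [0, 0, 0]}, {"grip": 0.2, "linear": [25, 20, -55], "rot": [0, 0, 0]}, {"grip": 0.2, "linear": [46, 37, -55], "rot": [0, 0, 0]}, {"grip": 0.2, "linear": [46, 37, -30], "rot": [0, 0, 0]}, {"grip": 0.2, "linear": [46, 37, -8], "rot": [0, 0, 0]}, {"grip": 0.2, "linear": [46, 37, 0], "rot": [0, 0, 0]}, {"grip": 0.2, "linear": [46, 37, 0], "rot": [0, 0, 0]}, {"grip": 0.2, "linear": [38, 37, 0], "rot": [0, 0, 0]}, {"grip": 0.2, "linear": [32, 37, 0], "rot": [0, 0, 0]}])

```text
clock: 6.75
position: [554.9, 122.6, 78.2]
ee_rot: [0.738, -0.675, 0.0, -0.001]
contact_force: [-0.1, 0.1, -0.4]
gripper_width: 17.0
grasp_force: 0.0
```

```bash
python3 go.py 0 150 76 0; python3 - <<'E'
from h import *
a=imaging.get_image("top"); b=imaging.get_image("side")
k=lambda f,r,c: cv2.resize(f[r:r+150,c:c+200],(400,300))
cv2.imwrite("pics/c2.png",np.hstack([k(a["frame"],150,110),k(b["frame"],110,170)])[:,:,::-1])
E
```

```text
lin [-63.14   0.42   2.2 ] rot [-0.  0.  0.]
now tray [ 0.69 86.87] 78.16436965405674 grip 17.015462336751803 F [-0.06  0.13 -0.37] t 6.75 j [ 0.5   0.44 -0.33  0.   -0.8  -0.41]
```

View pics/c2.png

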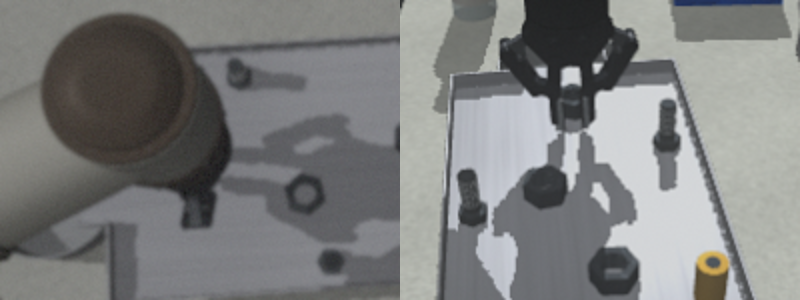

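Emit:
arm_command(rows=[{"grip": 0.2, "linear": [-8, 0, 1], "rot": [0, 0, 0]}, {"grip": 0.2, "linear": [-17, 0, 2], "rot": [0, 0, 0]}, {"grip": 0.2, "linear": [-26, 0, 2], "rot": [0, 0, 0]}, {"grip": 0.2, "linear": [-35, 0, 2], "rot": [0, 0, 0]}, {"grip": 0.2, "linear": [-44, 0, 2], "rot": [0, 0, 0]}, {"grip": 0.2, "linear": [-53, 0, 2], "rot": [0, 0, 0]}, {"grip": 0.2, "linear": [-61, 0, 2], "rot": [0, 0, 0]}, {"grip": 0.2, "linear": [-68, 0, 2], "rot": [0, 0, 0]}, {"grip": 0.2, "linear": [-74, 0, 2], "rot": [0, 0, 0]}, {"grip": 0.2, "linear": [-80, 0, 2], "rot": [0, 0, 0]}])

```text
clock: 8.1
position: [547.3, 201.8, 75.3]
ee_rot: [0.738, -0.675, 0.0, 0.0]
contact_force: [-0.8, -1.0, -0.3]
gripper_width: 17.0
grasp_force: 0.5
```

Emit:
arm_command(rows=[{"grip": 0.2, "linear": [-6, 0, 0], "rot": [0, 0, 0]}, {"grip": 0.2, "linear": [-12, 0, 0], "rot": [0, 0, 0]}, {"grip": 0.2, "linear": [-18, 0, 0], "rot": [0, 0, 0]}, {"grip": 0.2, "linear": [-24, 0, 0], "rot": [0, 0, 0]}, {"grip": 0.2, "linear": [-29, 0, 0], "rot": [0, 0, 0]}, {"grip": 0.2, "linear": [-34, 0, 0], "rot": [0, 0, 0]}, {"grip": 0.2, "linear": [-34, 0, 0], "rot": [0, 0, 0]}])

```text
clock: 8.98
position: [544.3, 235.8, 75.2]
ee_rot: [0.738, -0.675, -0.0, -0.0]
contact_force: [-0.4, -0.4, -0.7]
gripper_width: 17.0
grasp_force: 0.0
```

```bash
python3 nuts.py; python3 go.py -43 -50 76 0.2
```

```text
top nut_a (0.74, array([  21., -119.])) (0.56, array([-31.,  -6.]))
top bolt_a (0.66, array([-95., -24.])) (0.57, array([98., 53.]))
top spacer (0.69, array([  94., -147.])) (0.36, array([-9., -3.]))
side nut_a (0.81, array([  16., -124.])) (0.64, array([-34., -13.]))
side bolt_a (0.82, array([-95., -23.])) (0.68, array([96., 59.]))
side spacer (0.78, array([  85., -147.]))
lin [249.72  43.58  -0.68] rot [ 0.  -0.   0.2]
now tray [ -0.36 199.89] 75.32192141374036 grip 17.06322585901005 F [ 0.22 -0.84  0.5 ] t 9.375 j [ 0.68  0.48 -0.27 -0.   -0.82 -0.59]
```

Emit:
arm_command(rows=[{"grip": 0.2, "linear": [0, 0, -40], "rot": [0, 0, 0]}, {"grip": 0.2, "linear": [20, 5, -75], "rot": [0, 0, 0]}, {"grip": 0.2, "linear": [75, 15, -75], "rot": [0, 0, 0.06]}, {"grip": 0.2, "linear": [130, 25, -75], "rot": [0, 0, 0.12]}, {"grip": 0.2, "linear": [185, 35, -75], "rot": [0, 0, 0.18]}, {"grip": 0.2, "linear": [235, 40, -75], "rot": [0, 0, 0.18]}, {"grip": 0.2, "linear": [245, 40, -75], "rot": [0, 0, 0.18]}, {"grip": 0.2, "linear": [245, 40, -75], "rot": [0, 0, 0.18]}])

```text
clock: 10.38
position: [526.2, -12.7, 150.4]
ee_rot: [-0.673, 0.739, -0.0, 0.0]
contact_force: [0.2, -0.1, 0.7]
gripper_width: 16.9
grasp_force: 0.0
```

```bash
python3 go.py -40 -46 76 0.18; python3 - <<'E'
from h import *
a=imaging.get_image("top"); b=imaging.get_image("side")
k=lambda f,r,c: cv2.resize(f[r:r+180,c:c+240],(400,300))
cv2.imwrite("pics/c3.png",np.hstack([k(a["frame"],150,90),k(b["frame"],110,170)])[:,:,::-1])
p=a
for q in("nut_a",): print([(d["score"],d["pixel"],w2t(onz(a,d["pixel"],79.5)),w2t(onz(a,d["pixel"],14))) for d in models.tip_of(a,q)])
E
```

```text
lin [ 0.53  0.65 74.4 ] rot [-0.  0.  0.]
now tray [-39.29 -45.6 ] 150.40292378819666 grip 16.884344184931265 F [ 0.2  -0.06  0.69] t 10.375 j [ 0.28  0.29 -0.35 -0.   -0.93 -0.38]
[]
```

View pics/c3.png

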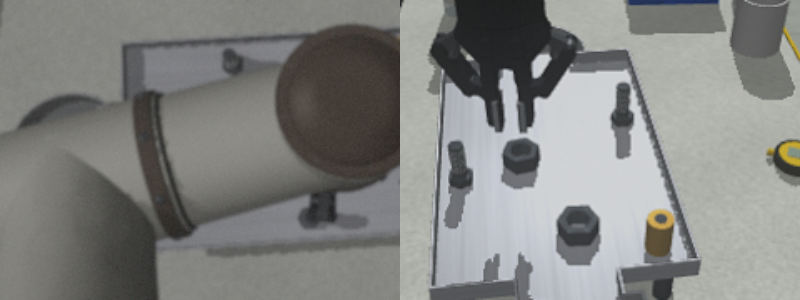

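Emit:
arm_command(rows=[{"grip": 0.2, "linear": [0, 0, 30], "rot": [0, 0, 0]}, {"grip": 0.2, "linear": [0, 0, 55], "rot": [0, 0, 0]}, {"grip": 0.2, "linear": [0, 0, 68], "rot": [0, 0, 0]}, {"grip": 0.2, "linear": [0, 0, 74], "rot": [0, 0, 0]}, {"grip": 0.2, "linear": [0, 0, 74], "rot": [0, 0, 0]}, {"grip": 0.2, "linear": [-6, 0, 74], "rot": [0, 0, 0]}, {"grip": 0.2, "linear": [-12, 0, 74], "rot": [0, 0, 0]}, {"grip": 0.2, "linear": [-18, 0, 74], "rot": [0, 0, 0]}, {"grip": 0.2, "linear": [-26, 0, 74], "rot": [0, 0, 0]}, {"grip": 0.2, "linear": [-34, 0, 74], "rot": [0, 0, 0]}])

```text
clock: 11.78
position: [529.3, 22.0, 76.6]
ee_rot: [-0.674, 0.739, -0.0, 0.0]
contact_force: [0.5, -2.0, 2.4]
gripper_width: 17.0
grasp_force: 1.0
```

Emit:
arm_command(rows=[{"grip": 0.2, "linear": [-9, 0, 0], "rot": [0, 0, 0]}, {"grip": 0.2, "linear": [-18, 0, 0], "rot": [0, 0, 0]}, {"grip": 0.2, "linear": [-27, 0, 0], "rot": [0, 0, 0]}, {"grip": 0.2, "linear": [-36, 0, 0], "rot": [0, 0, 0]}, {"grip": 0.2, "linear": [-45, 0, 0], "rot": [0, 0, 0]}, {"grip": 0.2, "linear": [-54, 0, 0], "rot": [0, 0, 0]}, {"grip": 0.2, "linear": [-63, 0, 0], "rot": [0, 0, 0]}, {"grip": 0.2, "linear": [-72, 0, 0], "rot": [0, 0, 0]}, {"grip": 0.2, "linear": [-81, 0, 0], "rot": [0, 0, 0]}, {"grip": 0.2, "linear": [-90, 0, 0], "rot": [0, 0, 0]}])

```text
clock: 13.02
position: [537.4, 111.8, 76.3]
ee_rot: [-0.674, 0.739, 0.0, -0.0]
contact_force: [0.5, -1.8, 2.7]
gripper_width: 17.5
grasp_force: 1.1
```

```bash
python3 nuts.py; python3 go.py 3 200 76 0.18; python3 - <<'E'
from h import *
a=imaging.get_image("top"); b=imaging.get_image("side")
k=lambda f,r,c: cv2.resize(f[r:r+180,c:c+240],(400,300))
cv2.imwrite("pics/c4.png",np.hstack([k(a["frame"],150,90),k(b["frame"],110,170)])[:,:,::-1])
E
```

```text
top nut_a (0.68, array([  15., -116.]))
top bolt_a (0.7, array([96., 49.])) (0.52, array([-97., -25.]))
top spacer (0.74, array([  95., -147.]))
side nut_a (0.67, array([  18., -118.])) (0.64, array([-11.,  95.]))
side bolt_a (0.58, array([-90., -27.])) (0.48, array([91., 55.]))
side spacer (0.87, array([  85., -155.]))
lin [-124.87    1.18    0.21] rot [0. 0. 0.]
now tray [-17.74  76.86] 76.19625206074379 grip 17.243122915318708 F [ 0.49 -1.   -0.71] t 13.425 j [ 0.5   0.42 -0.38 -0.   -0.77 -0.59]
```

View pics/c4.png

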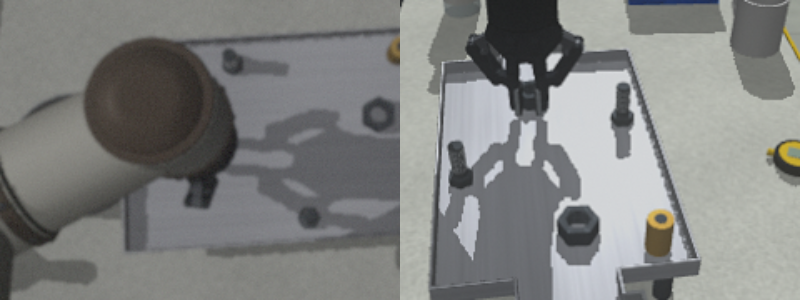

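Emit:
arm_command(rows=[{"grip": 0.2, "linear": [-9, 0, 0], "rot": [0, 0, 0]}, {"grip": 0.2, "linear": [-18, 0, 0], "rot": [0, 0, 0]}, {"grip": 0.2, "linear": [-27, 0, 0], "rot": [0, 0, 0]}, {"grip": 0.2, "linear": [-36, 0, 0], "rot": [0, 0, 0]}, {"grip": 0.2, "linear": [-45, 0, 0], "rot": [0, 0, 0]}, {"grip": 0.2, "linear": [-54, 0, 0], "rot": [0, 0, 0]}, {"grip": 0.2, "linear": [-63, 0, 0], "rot": [0, 0, 0]}, {"grip": 0.2, "linear": [-72, 0, 0], "rot": [0, 0, 0]}, {"grip": 0.2, "linear": [-80, 0, 0], "rot": [0, 0, 0]}, {"grip": 0.2, "linear": [-87, 0, 0], "rot": [0, 0, 0]}])

```text
clock: 14.78
position: [545.5, 198.3, 76.3]
ee_rot: [-0.674, 0.739, -0.0, -0.0]
contact_force: [-0.6, -0.2, -0.7]
gripper_width: 17.2
grasp_force: 0.2
```

Emit:
arm_command(rows=[{"grip": 0.2, "linear": [-6, 0, 0], "rot": [0, 0, 0]}, {"grip": 0.2, "linear": [-12, 0, 0], "rot": [0, 0, 0]}, {"grip": 0.2, "linear": [-18, 0, 0], "rot": [0, 0, 0]}, {"grip": 0.2, "linear": [-24, 0, 0], "rot": [0, 0, 0]}, {"grip": 0.2, "linear": [-30, 0, 0], "rot": [0, 0, 0]}, {"grip": 0.2, "linear": [-36, 0, 0], "rot": [0, 0, 0]}, {"grip": 0.2, "linear": [-36, 0, 0], "rot": [0, 0, 0]}])

```text
clock: 15.65
position: [548.9, 234.4, 76.2]
ee_rot: [-0.674, 0.739, 0.0, 0.0]
contact_force: [-0.0, 0.1, 0.0]
gripper_width: 17.2
grasp_force: 0.0
```

```bash
python3 nuts.py; python3 go.py 20 -157 150 -0.06
```

```text
top nut_a (0.51, array([  19., -114.]))
top bolt_a (0.6, array([95., 56.])) (0.56, array([-92., -23.]))
top spacer (0.58, array([  91., -147.])) (0.58, array([  24., -115.]))
side nut_a (0.76, array([  16., -122.])) (0.37, array([-94., -34.]))
side bolt_a (0.66, array([93., 64.])) (0.51, array([-97., -17.]))
side spacer (0.87, array([  90., -151.]))
lin [346.6  -78.1  -73.68] rot [-0.    0.   -0.24]
now tray [  3.86 197.93] 76.3299624522446 grip 17.1272170115897 F [0.71 0.57 0.14] t 16.05 j [ 0.67  0.49 -0.26 -0.   -0.83 -0.77]
```

Emit:
arm_command(rows=[{"grip": 0.2, "linear": [0, 0, -40], "rot": [0, 0, 0]}, {"grip": 0.2, "linear": [20, -5, -74], "rot": [0, 0, 0]}, {"grip": 0.2, "linear": [75, -17, -74], "rot": [0, 0, -0.08]}, {"grip": 0.2, "linear": [130, -30, -74], "rot": [0, 0, -0.16]}, {"grip": 0.2, "linear": [185, -42, -74], "rot": [0, 0, -0.24]}, {"grip": 0.2, "linear": [240, -55, -74], "rot": [0, 0, -0.24]}, {"grip": 0.2, "linear": [295, -67, -74], "rot": [0, 0, -0.24]}, {"grip": 0.2, "linear": [340, -77, -74], "rot": [0, 0, -0.24]}, {"grip": 0.2, "linear": [347, -78, -74], "rot": [0, 0, -0.24]}, {"grip": 0.2, "linear": [347, -78, -74], "rot": [0, 0, -0.24]}])

```text
clock: 17.3
position: [594.3, -119.3, 150.1]
ee_rot: [0.757, -0.653, -0.0, 0.0]
contact_force: [-0.8, 1.2, 0.1]
gripper_width: 16.9
grasp_force: 0.0
```

```bash
python3 go.py 20 -157 76 -0.06; python3 - <<'E'
from h import *
a=imaging.get_image("top"); b=imaging.get_image("side")
k=lambda f,r,c: cv2.resize(f[r:r+210,c:c+280],(400,300))
cv2.imwrite("pics/c5.png",np.hstack([k(a["frame"],150,90),k(b["frame"],110,150)])[:,:,::-1])
E
```

```text
lin [-0.46 -0.4  74.14] rot [0. 0. 0.]
now tray [  19.65 -157.5 ] 150.1406625127549 grip 16.923831327489456 F [-0.79  1.2   0.11] t 17.3 j [ 0.07  0.42 -0.15 -0.   -1.    0.08]
```

View pics/c5.png

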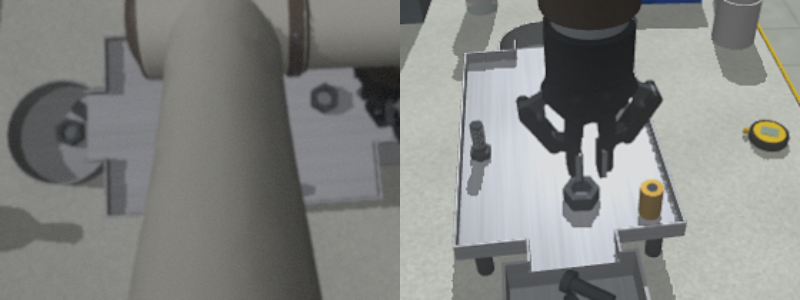

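Emit:
arm_command(rows=[{"grip": 0.2, "linear": [0, 0, 25], "rot": [0, 0, 0]}, {"grip": 0.2, "linear": [0, 0, 50], "rot": [0, 0, 0]}, {"grip": 0.2, "linear": [0, 0, 67], "rot": [0, 0, 0]}, {"grip": 0.2, "linear": [0, 0, 74], "rot": [0, 0, 0]}, {"grip": 0.2, "linear": [0, 0, 74], "rot": [0, 0, 0]}, {"grip": 0.2, "linear": [-6, 0, 74], "rot": [0, 0, 0]}, {"grip": 0.2, "linear": [-12, 0, 74], "rot": [0, 0, 0]}, {"grip": 0.2, "linear": [-18, 0, 74], "rot": [0, 0, 0]}, {"grip": 0.2, "linear": [-26, 0, 74], "rot": [0, 0, 0]}, {"grip": 0.2, "linear": [-34, 0, 74], "rot": [0, 0, 0]}])

```text
clock: 18.65
position: [589.7, -85.0, 76.7]
ee_rot: [0.758, -0.653, 0.0, -0.0]
contact_force: [0.3, -2.2, 2.0]
gripper_width: 17.1
grasp_force: 0.9
```

Emit:
arm_command(rows=[{"grip": 0.2, "linear": [-9, 0, 0], "rot": [0, 0, 0]}, {"grip": 0.2, "linear": [-18, 0, 0], "rot": [0, 0, 0]}, {"grip": 0.2, "linear": [-27, 0, 0], "rot": [0, 0, 0]}, {"grip": 0.2, "linear": [-36, 0, 0], "rot": [0, 0, 0]}, {"grip": 0.2, "linear": [-45, 0, 0], "rot": [0, 0, 0]}, {"grip": 0.2, "linear": [-54, 0, 0], "rot": [0, 0, 0]}, {"grip": 0.2, "linear": [-63, 0, 0], "rot": [0, 0, 0]}, {"grip": 0.2, "linear": [-72, 0, 0], "rot": [0, 0, 0]}, {"grip": 0.2, "linear": [-81, 0, 0], "rot": [0, 0, 0]}, {"grip": 0.2, "linear": [-90, 0, 0], "rot": [0, 0, 0]}])

```text
clock: 19.9
position: [576.1, 4.2, 76.3]
ee_rot: [0.757, -0.653, -0.0, 0.0]
contact_force: [-0.8, -1.7, 2.2]
gripper_width: 17.2
grasp_force: 1.0
```

Emit:
arm_command(rows=[{"grip": 0.2, "linear": [-9, 0, 0], "rot": [0, 0, 0]}, {"grip": 0.2, "linear": [-18, 0, 0], "rot": [0, 0, 0]}, {"grip": 0.2, "linear": [-27, 0, 0], "rot": [0, 0, 0]}, {"grip": 0.2, "linear": [-36, 0, 0], "rot": [0, 0, 0]}, {"grip": 0.2, "linear": [-45, 0, 0], "rot": [0, 0, 0]}, {"grip": 0.2, "linear": [-54, 0, 0], "rot": [0, 0, 0]}, {"grip": 0.2, "linear": [-63, 0, 0], "rot": [0, 0, 0]}, {"grip": 0.2, "linear": [-72, 0, 0], "rot": [0, 0, 0]}, {"grip": 0.2, "linear": [-81, 0, 0], "rot": [0, 0, 0]}, {"grip": 0.2, "linear": [-90, 0, 0], "rot": [0, 0, 0]}])

```text
clock: 21.15
position: [562.8, 93.2, 76.3]
ee_rot: [0.757, -0.653, -0.0, 0.0]
contact_force: [0.0, -1.1, 1.8]
gripper_width: 17.0
grasp_force: 1.0
```

```bash
python3 nuts.py; python3 go.py 0 200 76 -0.06
```

```text
top nut_a
top bolt_a (0.56, array([-95., -26.]))
top spacer (0.6, array([ 100., -152.]))
side nut_a (0.63, array([ 3., 72.]))
side bolt_a (0.78, array([-92., -25.])) (0.65, array([93., 60.]))
side spacer (0.66, array([  89., -150.]))
lin [-143.91   -3.07    0.14] rot [0. 0. 0.]
now tray [ 6.09 56.19] 76.12994361108385 grip 16.58705972724005 F [-0.21  0.52  0.36] t 21.55 j [ 0.45  0.45 -0.32 -0.   -0.8  -0.3 ]
```

Nut is ahead of the fingers; continue 144 mm, then back up.

Emit:
arm_command(rows=[{"grip": 0.2, "linear": [-9, 0, 0], "rot": [0, 0, 0]}, {"grip": 0.2, "linear": [-18, 0, 0], "rot": [0, 0, 0]}, {"grip": 0.2, "linear": [-27, 0, 0], "rot": [0, 0, 0]}, {"grip": 0.2, "linear": [-36, 0, 0], "rot": [0, 0, 0]}, {"grip": 0.2, "linear": [-45, 0, 0], "rot": [0, 0, 0]}, {"grip": 0.2, "linear": [-54, 0, 0], "rot": [0, 0, 0]}, {"grip": 0.2, "linear": [-63, 0, 0], "rot": [0, 0, 0]}, {"grip": 0.2, "linear": [-72, 0, 0], "rot": [0, 0, 0]}, {"grip": 0.2, "linear": [-81, 0, 0], "rot": [0, 0, 0]}, {"grip": 0.2, "linear": [-90, 0, 0], "rot": [0, 0, 0]}])

```text
clock: 22.8
position: [549.6, 182.2, 76.3]
ee_rot: [0.757, -0.653, -0.0, 0.0]
contact_force: [0.6, -0.5, -1.3]
gripper_width: 17.0
grasp_force: 0.3
```

Emit:
arm_command(rows=[{"grip": 0.2, "linear": [-7, 0, 0], "rot": [0, 0, 0]}, {"grip": 0.2, "linear": [-14, 0, 0], "rot": [0, 0, 0]}, {"grip": 0.2, "linear": [-20, 0, 0], "rot": [0, 0, 0]}, {"grip": 0.2, "linear": [-26, 0, 0], "rot": [0, 0, 0]}, {"grip": 0.2, "linear": [-32, 0, 0], "rot": [0, 0, 0]}, {"grip": 0.2, "linear": [-38, 0, 0], "rot": [0, 0, 0]}, {"grip": 0.2, "linear": [-44, 0, 0], "rot": [0, 0, 0]}, {"grip": 0.2, "linear": [-50, 0, 0], "rot": [0, 0, 0]}, {"grip": 0.2, "linear": [-55, 0, 0], "rot": [0, 0, 0]}, {"grip": 0.2, "linear": [-55, 0, 0], "rot": [0, 0, 0]}])

```text
clock: 24.05
position: [541.5, 236.6, 76.2]
ee_rot: [0.758, -0.653, -0.0, -0.0]
contact_force: [-0.5, 0.2, -0.5]
gripper_width: 16.8
grasp_force: 0.0
```

Emit:
arm_command(rows=[{"grip": 0.2, "linear": [0, 0, -40], "rot": [0, 0, 0]}, {"grip": 0.2, "linear": [20, 0, -90], "rot": [0, 0, 0]}, {"grip": 0.2, "linear": [75, 0, -110], "rot": [0, 0, 0]}, {"grip": 0.2, "linear": [130, 0, -110], "rot": [0, 0, 0]}, {"grip": 0.2, "linear": [185, 0, -110], "rot": [0, 0, 0]}, {"grip": 0.2, "linear": [240, 0, -110], "rot": [0, 0, 0]}, {"grip": 0.2, "linear": [295, 0, -110], "rot": [0, 0, 0]}, {"grip": 0.2, "linear": [340, 0, -110], "rot": [0, 0, 0]}, {"grip": 0.2, "linear": [350, 0, -110], "rot": [0, 0, 0]}, {"grip": 0.2, "linear": [350, 0, -110], "rot": [0, 0, 0]}])

```text
clock: 25.3
position: [593.0, -110.4, 186.0]
ee_rot: [0.757, -0.653, -0.0, 0.0]
contact_force: [-0.2, -0.4, 0.1]
gripper_width: 16.7
grasp_force: 0.0
```

```bash
python3 nuts.py; python3 - <<'E'
from h import *
a=imaging.get_image("top"); b=imaging.get_image("side")
k=lambda f,r,c,w: cv2.resize(f[r:r+w*3//4,c:c+w],(400,300))
cv2.imwrite("pics/c6.png",np.hstack([k(a["frame"],190,80,120),k(b["frame"],110,150,240)])[:,:,::-1])
print(arm.read_state()["contact_force"])
E
```

```text
top nut_a (0.7, array([-11., 232.])) (0.68, array([-30., 203.])) (0.51, array([ 17., 213.]))
top bolt_a
top spacer (0.42, array([-32., 209.]))
side nut_a
side bolt_a (0.88, array([-94., -26.]))
side spacer (0.82, array([  93., -150.]))
[-0.43348953 -0.02659692 -0.07316583]
```

View pics/c6.png

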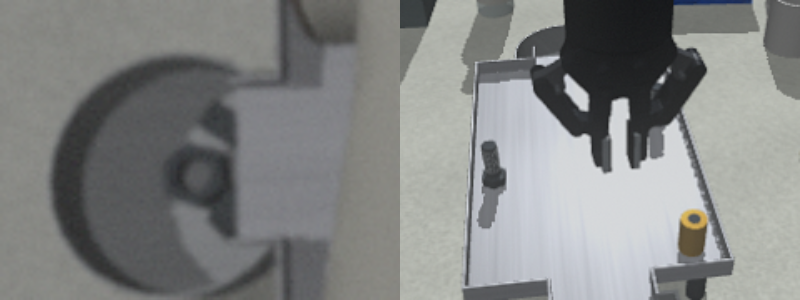

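```bash
python3 -c "
from bench import job
print(job.job_done())"
```

```text
the job is handed in; nothing more can be done
None
```

I swept all three nuts over the +y lip and the last top view shows them in the round pan. The spacer and the bolt by the -x wall were standing in the final picture; the gripper hid the other bolt, last detected in place before the final stretch of the third push. The job is handed in, but no verdict came back.

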